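# Steady the rocking griddle

## Task

The table-top griddle rocks because the screw foot at its far left corner hangs clear of the worktop. Turn that foot's knob clockwise until its tip bears firmly on the worktop and the griddle stands on all four feet, and no further, or a neighbouring foot will lift. Leave the griddle where it is, and the scraper on it and the peach and measuring cup beside it in place.

Things in the scene. Friction and masses are not known exactly. Their poses are not given: they have to be found in the camera images.
- griddle: Steel griddle plate 230 x 190 mm, top 62 mm high, 6 mm rim, on four screw legs splayed 30 degrees: knob above leaning in over the plate's corner, tip below outward. Loose, about 4 kg; over 5 N down on the far left corner rocks it. Black control box on its near side (-x). Origin: under the plate's centre, at the level of the tips; x to its far side, y left, z up.
- screw_foot: The far left foot (+x, +y of the griddle): black fluted round knob 39 mm across and 22 mm tall on a 10 mm steel spindle with a grey rubber tip, one piece. Origin: knob centre, 50 to 58 mm over the plate; z up along the spindle, 30 degrees from vertical. Right-hand thread: clockwise seen from above, the whole piece moves 12 mm a turn along its -z. Friction 0.07 N m; stays where left.
- foot_tip (a point): Centre of that foot's rubber ball tip, radius 10 mm, 119 mm from the knob centre along -z. It starts 3 to 8 mm clear of the worktop; the legs differ a little, so the touch must be felt. A knob moved on down its thread then pushes back along the spindle. The rubber gives 1 mm per 7 N: 0.2 to 0.8 rad past first touch is right, beyond about 0.9 rad a neighbouring foot lifts.
- leg_near_left: The near left leg, already set and locked by a nut: knob, spindle and tip like screw_foot's. Origin: knob centre, 113 mm above the worktop; z up along the leg. Its tip must go on bearing on the worktop.
- leg_far_right: The far right leg, already set and locked by a nut: knob, spindle and tip like screw_foot's. Origin: knob centre, 113 mm above the worktop; z up along the leg. Its tip must go on bearing on the worktop.
- scraper: Bench scraper, 96 x 124 x 18 mm, blade with a wooden grip, lying flat on the griddle plate. Origin: centre of its underside.
- peach: Peach, 72 mm, on the worktop left of the griddle. Origin: centre of its underside.
- cup: Steel measuring cup with a flat handle, 71 x 124 x 37 mm, on the worktop beyond the griddle. Origin: centre of its underside.

How it is judged:
By the outcome, as a careful person would: the job done as asked, in the order asked, and still so for the second after the job is handed in, with the robot touching nothing.
It also fails if it takes over 61 s, if anything falls off the work surface, if the arm or the gripper's body presses on something with over 40 N, if the wrist force passes 120 N, or if a joint passes its speed limit or range.

## Robot

A 7-joint arm with a two-finger parallel gripper is mounted at the origin on a cart in front of the work surface, level with it; the furniture and walls round the work are solid. World frame = base frame: x ahead of the robot, y to its left, z up, the work surface at z = 0. Lengths are in mm, angles in rad, forces in N, time in s.
With the tool pointing down it reaches from about 400 to 875 mm from the base axis. Payload 19.3 kg.
Tool frame: the origin (TCP) lies at the very end of the fingers, on their centre line; the grasp point (between the pads) lies 19 mm behind it (grip_point_offset is the z of the grasp point in the tool frame, in mm); z points along the fingers, y is the line along which they close (so a half turn about z gives the same grasp; the last joint's range is limited). The gripper opens to 85 mm and grips with 20 to 120 N. Pads are 22 mm wide; open, the fingers measure 114 mm over their backs; the gripper's body (76 mm by 85 mm) begins 54 mm behind the grasp point. The pads swing forward as they close: fully open they stand 13 mm farther back than shut.
Start: joints at [-1.206, 0.521, -0.036, 1.599, 0.021, 1.021, -0.113], TCP at [263.285, 566.83, 231.291] pointing down, gripper open.
Joint ranges: [-2.91, 2.91], [-0.3, 2.13], [-1.5, 1.42], [0.17, 2.43], [-1.26, 4.41], [0.16, 1.93], [-2.52, 2.52]. Speed limits (rad/s): [1.89, 1.89, 2.39, 2.39, 3.01, 3.01, 3.01].

## Interface

Orientations are given as a 3x3 rotation matrix whose columns are the frame's x, y, z axes.
In Python, from workcell import movep, movel, goto_joints, open_gripper, clamp, wait, inverse_kinematics, read_state, camera, PlanningError, finish_job, grip_point_offset gives the robot as it stands. Calls block until the motion is done:
- movep(position, orientation): joint-space move of the TCP to a pose.
- movel(position, frame=None, max_speed=150, guard=None): straight line of the TCP; frame=None keeps the orientation; max_speed is the mean speed in mm/s. With guard (N) it stops when the force on the tool has changed by that much, and returns True; else False.
- goto_joints(angles): joint-space move.
- open_gripper() and clamp(): open the fingers fully, or close them until they stop; the grip force is fixed at half the most.
- wait(seconds).
- inverse_kinematics(position, orientation): joint angles nearest the present ones, or None.
- read_state(): the state.
- camera(name): name is "scene" or "top" or "wrist"; returns a dict with "image" (384x512x3 uint8, blue, green, red), "range_z" (384x512 float32, mm along the optical axis (not along the pixel's ray), 0 where there is no reading), "fx", "fy", "cx", "cy" (pixels), "cam_to_world" (4x4, takes a point from camera to world coordinates). Camera axes: x right, y up, looking along -z (the intrinsics and any distortion apply to the point x, -y, -z); pixel columns grow to the right and rows downward; lengths in mm; the calibration is good to about 2 mm. A picture is of the moment at which its call begins.
A pose or a line that the arm cannot do raises PlanningError and nothing moves.
- finish_job(): hands the job in; it is judged then, once.
The state is a dict: "time": time; "qpos": joint angles; "qvel": joint speeds; "joint_efforts": joint torques, N m; "eef_pos": TCP position; "tool_rot": TCP orientation; "ft_force": force on the tool from outside, world axes, zero at the start; "torque": the same for the moment, N m; "finger_gap": finger opening in mm; "gripper_force": force on a finger pad.
Only numpy, scipy, OpenCV 4.12 (cv2) and the standard library are available. Lean on these libraries where they do the work, as an engineer would, in place of code of your own. Each camera call takes 0.05 s, during which the arm holds its last target. There are 200 camera calls.

## Working session

There is one attempt and no reset: what is moved stays moved. The work goes in short steps, each a Python script; the robot and the scene stay as the last script left them, time stands still between calls to the robot, and variables do not carry over. Pictures are saved under pics/ and viewed, at most 10 in all, crops included, and the job is handed in when it is done.

```bash
ls; mkdir -p pics
python3 - <<'E'
from workcell import *
import cv2,numpy as np
s=read_state();print(s['time'],s['eef_pos'],s['finger_gap'],s['ft_force'],grip_point_offset)
for n in ['scene','top']:
    c=camera(n);cv2.imwrite(f'pics/{n}0.png',c['image']);np.savez(f'{n}0.npz',**c)
    print(n,c['fx'],c['fy'],c['cx'],c['cy'],c['cam_to_world'].round(3).tolist(),c.keys())
E
```

```text
pics
0.0 [263.14428377 566.53508995 230.73922133] 85.26781230920047 [-0.09675191 -0.26324569 -0.58448233] -18.700000000000003
scene 405.9615418594447 405.9615418594447 256.4053435850659 194.8066184849272 [[0.887, 0.288, -0.36, 247.636], [-0.461, 0.556, -0.691, -550.849], [0.001, 0.779, 0.627, 655.071], [0.0, 0.0, 0.0, 1.0]] dict_keys(['image', 'range_z', 'fx', 'fy', 'cx', 'cy', 'cam_to_world'])
top 364.7263577433275 364.7263577433275 258.74665123675834 192.24206173679673 [[-0.199, 0.955, -0.22, 367.392], [-0.98, -0.194, 0.043, 82.749], [-0.001, 0.224, 0.975, 970.492], [0.0, 0.0, 0.0, 1.0]] dict_keys(['image', 'range_z', 'fx', 'fy', 'cx', 'cy', 'cam_to_world'])
```

View pics/scene0.png

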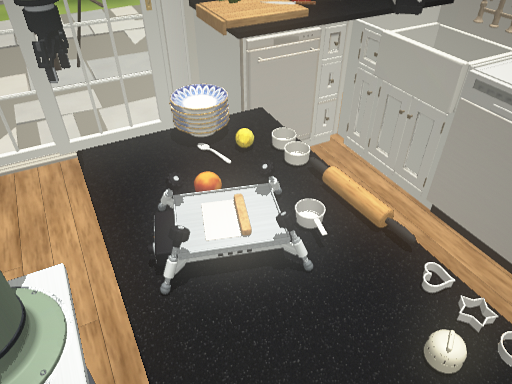

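View pics/top0.png

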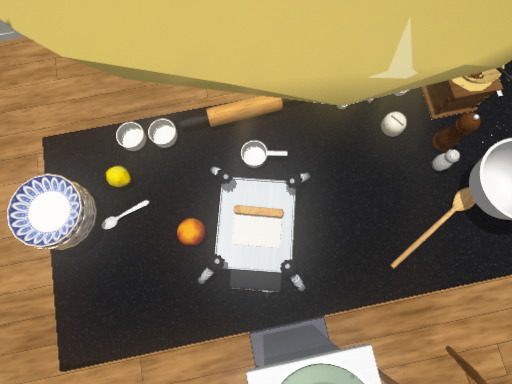

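The scene view shows the griddle with its far left foot near (272,185). In the top view the plate spans columns 217–296 and rows 178–271, with the far left knob at about (226,178). The peach is at (190,231) and the cup at (254,153).

```bash
cat > h.py <<'E'
import numpy as np,cv2
def cloud(c):
    z=np.asarray(c['range_z'],float);v,u=np.mgrid[:z.shape[0],:z.shape[1]]
    p=np.stack([(u-c['cx'])/c['fx']*z,-(v-c['cy'])/c['fy']*z,-z],-1)
    T=c['cam_to_world'];w=p@T[:3,:3].T+T[:3,3];w[z<=0]=np.nan
    return w
E
python3 - <<'E'
from h import *
for n in ['top','scene']:
    c=dict(np.load(n+'0.npz'));w=cloud(c);im=c['image']
    if n=='top':
        r=w[170:275,200:310]
        m=(abs(w[...,2]-60)<12)&(im.min(-1)>120)
        m[:150]=0;m[290:]=0;m[:,:200]=0;m[:,310:]=0
        pl=w[m];print('plate',len(pl),cv2.minAreaRect(pl[:,:2].astype(np.float32)),np.median(pl[:,2]))
        print('table',np.nanmedian(w[300:320,120:200,2]))
    m=(w[...,2]>85)&(w[...,2]<150)&(w[...,0]>350)&(w[...,0]<750)&(abs(w[...,1])<250)
    k,l,st,_=cv2.connectedComponentsWithStats(m.astype(np.uint8))
    for i in range(1,k):
        if st[i,4]>8:
            q=w[l==i];print(n,st[i],q.mean(0).round(1),q.min(0).round(1),q.max(0).round(1))
c=dict(np.load('top0.npz'))['image'][155:300,185:320]
d=dict(np.load('scene0.npz'))['image'][165:305,145:325]
cv2.imwrite('pics/crop.png',np.hstack([cv2.resize(c,(400,430),interpolation=2),cv2.resize(d,(400,430),interpolation=2)]))
E
```

```text
plate 6270 ((486.03814697265625, 70.1272201538086), (241.7511749267578, 300.41229248046875), 74.27916717529297) 61.80423043138319
table 0.21429168991414826
top [216 168  17  16 201] [614.3 119.3 127.1] [597.2  99.4 105.7] [636.2 138.2 138.2]
top [285 173  17  16 200] [571.3 -41.7 121.6] [553.  -61.8 107.1] [589.5 -22.6 131.4]
top [206 254  18  19 234] [416.1 176.4 121.9] [397.3 157.3  85.5] [436.9 197.6 131.9]
top [280 260  18  18 238] [370.9  14.3 122. ] [351.3  -5.3  86.6] [391.6  33.4 132.1]
scene [257 160  18  18 241] [616.7 110.6 123. ] [599.2  96.7  85.3] [640.7 131.6 136.1]
scene [165 172  19  18 257] [417.8 168.3 118.1] [399.3 154.3  85.5] [440.8 192.1 130.8]
scene [276 209  21  25 325] [573.  -54.1 116.1] [555.2 -67.7  85.4] [594.7 -26.  131.1]
scene [168 225  22  27 363] [370.    2.9 116.5] [353.1  -9.   85.1] [392.6  28.9 131.2]
```

View pics/crop.png

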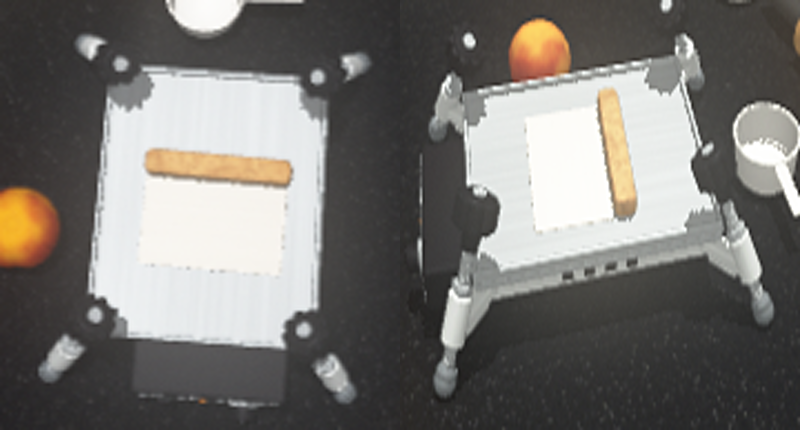

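The crop shows the far left knob with its grey cap at crop pixel (120,64) and its leg going up-left to the tip near (88,45). I'll take the knob, axis and tip from the cloud.

Run:
```python
from h import *
kn={'FL':[],'FR':[],'NL':[],'NR':[]}
ap={'FL':(614,119),'FR':(571,-45),'NL':(416,173),'NR':(370,10)}
for n in ['top','scene']:
    c=dict(np.load(n+'0.npz'));w=cloud(c);im=c['image'].astype(int)
    for k,(x,y) in ap.items():
        d=np.hypot(w[...,0]-x,w[...,1]-y)
        m=(w[...,2]>90)&(d<35)
        cap=m&(im.min(-1)>90)&(w[...,2]>118)
        q=w[cap];print(n,k,'cap',len(q),np.median(q,0).round(1) if len(q) else '')
        # leg/tip: grey pixels low, outside
        t=(w[...,2]<45)&(w[...,2]>4)&(d<110)&(im.min(-1)>60)&(np.ptp(im,-1)<25)
        o=np.array([493,67]);r=np.hypot(w[...,0]-o[0],w[...,1]-o[1])
        t&=r>np.hypot(x-493,y-67)+15
        q=w[t]; 
        if len(q)>3:
            e=q[np.argsort(q[:,2])];print('   leg',len(q),e[:max(3,len(e)//4)].mean(0).round(1),e[-max(3,len(e)//4):].mean(0).round(1))
    # top-face plane of FL
    if n=='top':
        for k,(x,y) in ap.items():
            m=(w[...,2]>100)&(np.hypot(w[...,0]-x,w[...,1]-y)<24);q=w[m];best=0
            rng=np.random.default_rng(0)
            for _ in range(500):
                a,b,cc=q[rng.choice(len(q),3,False)];nn=np.cross(b-a,cc-a);L=np.linalg.norm(nn)
                if L<20: continue
                nn/=L;i=abs((q-a)@nn)<1.2
                if i.sum()>best:best=i.sum();B=i
            p=q[B];u,s,vt=np.linalg.svd(p-p.mean(0));nn=vt[2]*np.sign(vt[2,2])
            print(k,'plane',len(q),best,nn.round(3),p.mean(0).round(1),'tilt',np.degrees(np.arccos(nn[2])).round(1),'az',np.degrees(np.arctan2(nn[1],nn[0])).round(1))
```

```text
top FL cap 32 [612.9 116.8 128.7]
   leg 111 [676.5  53.6   6. ] [668.1  66.6  37.8]
top FR cap 25 [570.9 -38.6 125.1]
   leg 104 [614.4 -72.4  16.7] [658.  -35.1  38.5]
top NL cap 27 [419.7 171.7 123.9]
   leg 48 [386.7 232.3  14.1] [387.8 212.8  41.1]
top NR cap 27 [377.1  15.7 123.3]
   leg 53 [316.  -16.6  14.9] [329.2  13.7  43.3]
FL plane 201 74 [-0.428 -0.181  0.886] [611.8 119.1 127.7] tilt 27.7 az -157.1
FR plane 200 80 [-0.265  0.337  0.903] [570.6 -40.9 123.5] tilt 25.4 az 128.1
NL plane 231 96 [ 0.23  -0.4    0.887] [418.6 174.8 122.6] tilt 27.5 az -60.1
NR plane 237 85 [0.436 0.231 0.87 ] [374.4  15.3 123.4] tilt 29.5 az 27.9
scene FL cap 24 [613.5 114.1 129.8]
   leg 255 [680.4  65.9   9.8] [672.4  71.4  37.7]
scene FR cap 20 [572.1 -41.2 124.6]
   leg 290 [616.4 -75.1  13.7] [616.7 -61.9  40.6]
scene NL cap 25 [422.7 169.8 124.5]
   leg 90 [388.8 219.6  10.1] [390.  189.9  42.1]
scene NR cap 26 [378.5  12.3 125.6]
   leg 193 [321.  -23.6  12.8] [339.3  -8.1  42.1]
```

```bash
cat >> h.py <<'E'
def axis(az=-152.5,t=30):
    t,az=np.radians([t,az]);return np.array([np.sin(t)*np.cos(az),np.sin(t)*np.sin(az),np.cos(t)])
def R(a,psi):
    "tool frame with z=-a; psi turns about tool z (positive = clockwise from above)"
    z=-a;x=np.cross([0,1,0],z);x/=np.linalg.norm(x);y=np.cross(z,x)
    return np.stack([np.cos(psi)*x+np.sin(psi)*y,-np.sin(psi)*x+np.cos(psi)*y,z],1)
E
python3 - <<'E'
from h import *;from workcell import *
a=axis();k=np.array([618.8,118.4,118.2])
for h in (130,0):
  for psi in np.arange(-3.2,3.2,.4):
    q=inverse_kinematics(k+a*(h-19),R(a,psi))
    print(h,psi.round(2),None if q is None else np.round(q,2))
E
```

```text
130 -3.2 [-0.5   0.32  0.4   2.18 -1.08  0.32 -0.62]
130 -2.8 [-0.51  0.32  0.41  2.18 -1.09  0.32 -1.01]
130 -2.4 [-0.65  0.35  0.59  2.18 -1.21  0.38 -1.31]
130 -2.0 [-0.65  0.35  0.59  2.18 -1.21  0.38 -1.71]
130 -1.6 [ 0.51  0.41 -0.86  2.13  0.7   0.27  2.37]
130 -1.2 [ 0.39  0.37 -0.7   2.14  0.45  0.23  2.2 ]
130 -0.8 [ 0.26  0.34 -0.53  2.14  0.15  0.2   2.08]
130 -0.4 [ 0.27  0.34 -0.55  2.14  0.19  0.2   1.64]
130 -0.0 [ 0.16  0.32 -0.4   2.15 -0.08  0.19  1.5 ]
130 0.4 [ 0.07  0.31 -0.31  2.15 -0.26  0.19  1.27]
130 0.8 [ 0.01  0.31 -0.23  2.15 -0.39  0.2   1.  ]
130 1.2 [-0.07  0.3  -0.14  2.16 -0.53  0.21  0.74]
130 1.6 [-0.18  0.3  -0.    2.16 -0.71  0.23  0.51]
130 2.0 [-0.34  0.31  0.19  2.17 -0.92  0.27  0.31]
130 2.4 [-0.45  0.32  0.34  2.18 -1.04  0.3   0.02]
130 2.8 [-0.49  0.32  0.38  2.18 -1.07  0.32 -0.35]
0 -3.2 [-0.97  1.09  1.22  2.13  4.39  1.07 -0.15]
0 -2.8 [-0.97  1.09  1.22  2.13  4.39  1.07 -0.55]
0 -2.4 [ 0.26  0.66 -0.64  2.07  1.6   0.22  2.31]
0 -2.0 [ 0.26  0.66 -0.64  2.07  1.6   0.22  1.91]
0 -1.6 [ 0.26  0.66 -0.64  2.07  1.6   0.22  1.51]
0 -1.2 [ 0.26  0.66 -0.64  2.07  1.6   0.22  1.11]
0 -0.8 [ 0.26  0.66 -0.64  2.07  1.6   0.22  0.71]
0 -0.4 [ 0.26  0.66 -0.64  2.07  1.6   0.22  0.31]
0 -0.0 [ 0.26  0.66 -0.64  2.07  1.6   0.22 -0.09]
0 0.4 [ 0.26  0.66 -0.64  2.07  1.6   0.22 -0.49]
0 0.8 [ 0.26  0.66 -0.64  2.07  1.6   0.22 -0.89]
0 1.2 [ 0.26  0.66 -0.64  2.07  1.6   0.22 -1.29]
0 1.6 [ 0.26  0.66 -0.64  2.07  1.6   0.22 -1.69]
0 2.0 [ 0.64  0.99 -1.28  2.05  1.64  0.75 -1.91]
0 2.4 [ 0.64  0.99 -1.28  2.05  1.64  0.75 -2.31]
0 2.8 [-0.97  1.09  1.22  2.13  4.39  1.07  0.13]
```

Run:
```python
from h import *;from workcell import *
a=axis();k=np.array([618.8,118.4,118.2])
movep(k+a*(120-19),R(a,-1.3))
s=read_state();print(s['time'],s['qpos'].round(2),s['ft_force'].round(2))
c=camera('wrist');cv2.imwrite('pics/w1.png',c['image']);np.savez('w1.npz',**c)
T=c['cam_to_world'];print(T.round(2))
for h in (60,30,0,-10):
  for psi in np.arange(-2.6,2.7,.4):
    q=inverse_kinematics(k+a*(h-19),R(a,psi))
    print(h,psi.round(2),None if q is None else np.round(q,2))
```

```text
2.425 [ 0.44  0.41 -0.77  2.13  0.67  0.24  2.09] [-0.26  0.17  0.45]
[[-8.9000e-01  1.0000e-02 -4.6000e-01  4.9972e+02]
 [ 2.6000e-01 -8.2000e-01 -5.2000e-01 -1.4130e+01]
 [-3.8000e-01 -5.8000e-01  7.2000e-01  3.0532e+02]
 [ 0.0000e+00  0.0000e+00  0.0000e+00  1.0000e+00]]
60 -2.6 None
60 -2.2 [ 0.34  0.53 -0.7   2.11  1.17  0.21  2.51]
60 -1.8 [ 0.27  0.51 -0.6   2.11  1.07  0.16  2.2 ]
60 -1.4 [ 0.32  0.53 -0.68  2.11  1.16  0.2   1.73]
60 -1.0 [ 0.32  0.53 -0.68  2.11  1.16  0.2   1.33]
60 -0.6 [ 0.32  0.53 -0.68  2.11  1.16  0.2   0.93]
60 -0.2 [ 0.32  0.53 -0.68  2.11  1.16  0.2   0.53]
60 0.2 [ 0.32  0.53 -0.68  2.11  1.16  0.2   0.13]
60 0.6 [ 0.32  0.53 -0.68  2.11  1.16  0.2  -0.27]
60 1.0 [ 0.32  0.53 -0.68  2.11  1.16  0.2  -0.67]
60 1.4 [ 0.32  0.53 -0.68  2.11  1.16  0.2  -1.07]
60 1.8 [ 0.32  0.53 -0.68  2.11  1.16  0.2  -1.47]
60 2.2 [ 0.32  0.53 -0.68  2.11  1.16  0.2  -1.87]
60 2.6 [ 0.32  0.53 -0.68  2.11  1.16  0.2  -2.27]
30 -2.6 None
30 -2.2 [ 0.29  0.59 -0.66  2.09  1.41  0.21  2.29]
30 -1.8 [ 0.29  0.59 -0.66  2.09  1.41  0.21  1.89]
30 -1.4 [ 0.29  0.59 -0.66
[... 1280 characters left out ...]
 1.66  0.23  2.46]
-10 -2.2 [ 0.4   0.76 -0.86  2.05  1.63  0.38  2.16]
-10 -1.8 [ 0.19  0.66 -0.55  2.06  1.7   0.18  1.6 ]
-10 -1.4 [ 0.4   0.76 -0.86  2.05  1.63  0.38  1.36]
-10 -1.0 [ 0.63  1.01 -1.28  2.04  1.67  0.76  1.08]
-10 -0.6 [ 0.63  1.01 -1.28  2.04  1.67  0.76  0.68]
-10 -0.2 [ 0.63  1.01 -1.28  2.04  1.67  0.76  0.28]
-10 0.2 [ 0.18  0.65 -0.54  2.06  1.71  0.17 -0.42]
-10 0.6 [ 0.63  1.01 -1.28  2.04  1.67  0.76 -0.52]
-10 1.0 [ 0.19  0.66 -0.55  2.06  1.7   0.17 -1.21]
-10 1.4 [ 0.63  1.01 -1.28  2.04  1.67  0.76 -1.32]
-10 1.8 [ 0.19  0.66 -0.54  2.06  1.7   0.17 -2.01]
-10 2.2 [-0.96  1.12  1.22  2.12  4.36  1.09  0.73]
-10 2.6 [-0.96  1.12  1.22  2.12  4.36  1.09  0.33]
```

View pics/w1.png

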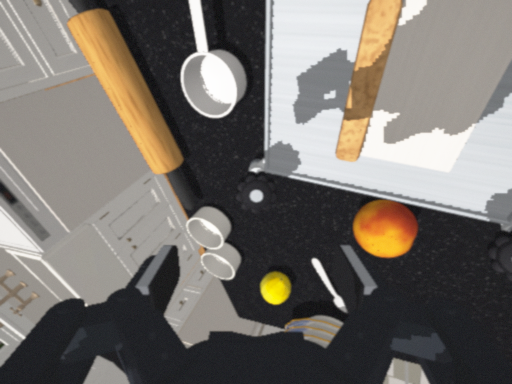

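The wrist view shows the knob cap at (256,196), roughly between the open fingertips at (160,265) and (357,270). Next I'll refine the knob's axis and centre from this depth image.

Run:
```python
from h import *
c=dict(np.load('w1.npz'));w=cloud(c);im=c['image'].astype(int)
k=np.array([618.8,118.4,118.2])
m=(np.linalg.norm(w-k,axis=-1)<28)&(w[...,2]>95);m[250:]=0
q=w[m];rng=np.random.default_rng(0);best=0
for _ in range(2000):
    p=q[rng.choice(len(q),3,False)];n=np.cross(p[1]-p[0],p[2]-p[0]);L=np.linalg.norm(n)
    if L<60: continue
    n/=L;n*=np.sign(n[2])
    if n[2]<.75: continue
    i=abs((q-p[0])@n)<.7
    if i.sum()>best:best=i.sum();B=i
p=q[B];_,s,vt=np.linalg.svd(p-p.mean(0));n=vt[2]*np.sign(vt[2,2])
print(len(q),best,n.round(3),p.mean(0).round(1),np.degrees(np.arccos(n[2])),np.degrees(np.arctan2(n[1],n[0])))
cap=m&(im.min(-1)>110);print('cap',cap.sum(),w[cap].mean(0).round(1),[v.mean().round(1) for v in np.nonzero(cap)])
# silhouette of top-face: rim centre via min enclosing in-plane
x=vt[0];y=vt[1];uv=np.stack([(p-p.mean(0))@x,(p-p.mean(0))@y],1).astype(np.float32)
(cx,cy),r=cv2.minEnclosingCircle(uv);print('face ctr',(p.mean(0)+cx*x+cy*y).round(1),r)
# plate edges -> yaw
pl=(abs(w[...,2]-61.5)<5)&(im.min(-1)>100);pl[250:]=0
P=w[pl];print('plate z',np.median(P[:,2]))
far=[];
for r in range(20,140,4):
    j=np.nonzero(pl[r,230:330])[0]
    if len(j):far.append(w[r,230+j[0]])
f=np.array(far);vx,vy,*_=cv2.fitLine(f[:,:2].astype(np.float32),cv2.DIST_HUBER,0,.01,.01).ravel();print('far edge dir',np.degrees(np.arctan2(vy,vx)))
```

```text
1304 397 [-0.479 -0.32   0.818] [612.2 110.2 127.9] 35.164318218338074 -146.27301020293802
cap 149 [612.8 112.4 130.5] [np.float64(194.8), np.float64(255.8)]
face ctr [612.4 110.7 128.2] 17.884477615356445
plate z 64.23593976783624
far edge dir 74.316055
```

```bash
cat >> h.py <<'E'
A=axis(-150.5);K=np.array([618.4,117.1,118.7])
def show(s,tag=''):
    f=s['ft_force'];M=s['tool_rot'].T@f;t=s['tool_rot'].T@s['torque']
    print(tag,'t%.2f'%s['time'],'F_tool',M.round(2),'T_tool',t.round(3),'gap %.1f'%s['finger_gap'],'grip %.1f'%s['gripper_force'],'q',s['qpos'].round(2))
E
python3 - <<'E'
from h import *;from workcell import *
movep(K+A*(45-19),R(A,-2.0));show(read_state())
print(movel(K+A*(3-19),R(A,-2.1),max_speed=60,guard=6))
s=read_state();show(s);print(s['eef_pos']-(K+A*(3-19)))
c=camera('wrist');cv2.imwrite('pics/w2.png',c['image'])
E
```

```text
t3.01 F_tool [-0.38  0.13 -0.93] T_tool [-0.466  0.033  0.014] gap 85.7 grip 0.0 q [ 0.29  0.55 -0.62  2.1   1.13  0.16  2.35]
False
 t3.86 F_tool [ 0.26 -0.54 -0.41] T_tool [-0.513 -0.012  0.019] gap 85.8 grip 0.0 q [ 0.23  0.64 -0.58  2.07  1.52  0.16  2.08]
[ 0.15471044 -0.2539943   0.80868924]
```

View pics/w2.png

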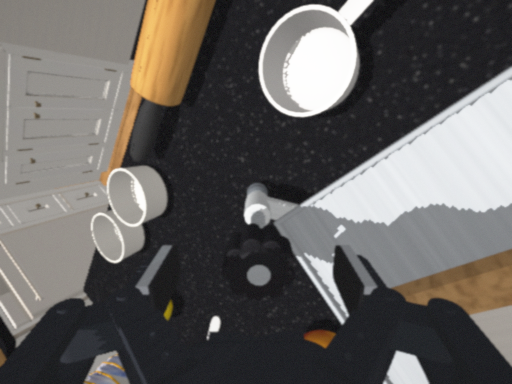

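The wrist view shows the knob at (258,265), centred between the fingers (inner faces near 172 and 340). Joint 6 is sitting at its limit, so I'll shift the elbow posture before gripping.

Run:
```python
from h import *;from workcell import *
goto_joints([.41,.73,-.86,2.06,1.59,.37,2.25]);show(read_state())
q=inverse_kinematics(K+A*(3-19),R(A,-2.3));print(np.round(q,2))
movel(K+A*(3-19),R(A,-2.3),max_speed=40);wait(.2)
s=read_state();show(s,'pre');print(s['eef_pos']-(K+A*(3-19)));np.save('b.npy',np.r_[s['tool_rot'].T@s['ft_force'],s['tool_rot'].T@s['torque']])
clamp();show(read_state(),'clamp');wait(.3);show(read_state(),'clamp')
```

```text
t4.35 F_tool [-0.4   0.44  0.51] T_tool [-0.559 -0.156 -0.005] gap 85.0 grip 0.0 q [ 0.41  0.73 -0.86  2.06  1.59  0.37  2.25]
[ 0.42  0.72 -0.85  2.06  1.54  0.34  2.34]
pre t4.81 F_tool [0.07 1.1  0.09] T_tool [-0.475 -0.206 -0.038] gap 85.3 grip 0.0 q [ 0.42  0.72 -0.85  2.06  1.54  0.34  2.34]
[0.03838033 0.36034959 0.11211879]
clamp t5.31 F_tool [-2.82 -1.74  1.06] T_tool [-0.079 -0.87  -0.024] gap 37.5 grip 60.0 q [ 0.42  0.72 -0.86  2.06  1.54  0.34  2.34]
clamp t5.61 F_tool [-4.28 -2.46 -0.05] T_tool [ 0.173 -1.1   -0.087] gap 37.3 grip 60.0 q [ 0.42  0.72 -0.86  2.06  1.54  0.34  2.34]
```

```bash
cat >> h.py <<'E'
def turn(psi0,psi1,n,P,v=20,log=True):
    from workcell import movel,read_state
    "P = TCP position at psi0; returns end position"
    for i in range(1,n+1):
        p=psi0+(psi1-psi0)*i/n;Q=P-A*12/(2*np.pi)*(p-psi0)
        movel(Q,R(A,p),max_speed=v)
        if log: show(read_state(),'psi %.2f'%p)
    return Q
E
python3 - <<'E'
from h import *;from workcell import *
Q=turn(-2.3,-1.5,4,K+A*(3-19));print(Q)
E
```

```text
psi -2.10 t5.96 F_tool [-5.34 -1.62  0.66] T_tool [ 0.026 -1.158  0.041] gap 37.1 grip 60.1 q [ 0.43  0.73 -0.87  2.06  1.54  0.36  2.14]
psi -1.90 t6.31 F_tool [-5.4  -1.06  0.7 ] T_tool [-0.247 -1.119  0.055] gap 37.5 grip 60.1 q [ 0.44  0.74 -0.89  2.06  1.55  0.37  1.94]
psi -1.70 t6.66 F_tool [-6.25 -0.29  0.74] T_tool [-0.348 -1.07   0.067] gap 37.5 grip 60.1 q [ 0.45  0.75 -0.91  2.06  1.55  0.38  1.74]
psi -1.50 t7.01 F_tool [-6.13 -0.25  0.07] T_tool [-0.577 -0.933  0.143] gap 37.8 grip 60.2 q [ 0.46  0.76 -0.92  2.06  1.55  0.39  1.54]
[626.02774834 121.41557237 103.52040419]
```

Run:
```python
from h import *;from workcell import *
P=K+A*(3-19)-A*12/(2*np.pi)*.8;p=-1.5
while p<0.9:
    P=turn(p,p+.15,1,P);p+=.15
    s=read_state()
    if (s['tool_rot'].T@s['ft_force'])[2]<-2.5:print('TOUCH?');break
print(p,P)
```

```text
psi -1.35 t7.31 F_tool [-5.81  1.77  0.96] T_tool [-0.786 -0.888  0.099] gap 37.2 grip 60.2 q [ 0.47  0.76 -0.94  2.06  1.56  0.41  1.4 ]
psi -1.20 t7.61 F_tool [-5.36  2.91  1.14] T_tool [-0.808 -0.764  0.094] gap 37.5 grip 60.2 q [ 0.48  0.77 -0.95  2.06  1.56  0.42  1.25]
psi -1.05 t7.91 F_tool [-4.78  2.96  0.74] T_tool [-0.909 -0.696  0.078] gap 37.6 grip 60.2 q [ 0.49  0.78 -0.96  2.06  1.56  0.43  1.1 ]
psi -0.90 t8.21 F_tool [-4.64  2.68  0.29] T_tool [-0.96  -0.482  0.044] gap 37.0 grip 60.2 q [ 0.49  0.79 -0.97  2.05  1.56  0.44  0.95]
psi -0.75 t8.51 F_tool [-3.6   4.07  0.94] T_tool [-1.08  -0.362  0.085] gap 37.2 grip 60.2 q [ 0.5   0.79 -0.99  2.05  1.57  0.45  0.8 ]
psi -0.60 t8.81 F_tool [-3.29  4.41  1.92] T_tool [-1.067 -0.282 -0.014] gap 37.5 grip 60.2 q [ 0.51  0.8  -1.    2.05  1.57  0.46  0.66]
psi -0.45 t9.11 F_tool [-3.08  5.07  1.18] T_tool [-1.154 -0.111  0.076] gap 37.5 grip 60.2 q [ 0.52  0.81 -1.01  2.05  1.57  0.47  0.51]
psi -0.30 t9.41 F_tool [-2.66  5.48  0.39] T_tool [-1.181  0.077  0.039] gap 37.2 grip 60.2 q [ 0.52  0.82 -1.02  2.05  1.58  0.48  0.
[... 601 characters left out ...]
.886  0.701  0.105] gap 36.9 grip 60.3 q [ 0.56  0.86 -1.09  2.05  1.59  0.54 -0.38]
psi 0.60 t11.21 F_tool [1.59 3.86 2.15] T_tool [-0.722  0.766  0.094] gap 37.0 grip 60.3 q [ 0.56  0.86 -1.1   2.05  1.59  0.55 -0.53]
psi 0.75 t11.51 F_tool [ 3.75  4.13 -0.35] T_tool [-0.597  0.901  0.111] gap 37.1 grip 60.5 q [ 0.57  0.87 -1.11  2.05  1.6   0.56 -0.67]
psi 0.90 t11.81 F_tool [ 3.61  4.27 -2.25] T_tool [-0.656  1.07   0.066] gap 37.2 grip 60.7 q [ 0.58  0.88 -1.12  2.05  1.6   0.57 -0.82]
psi 1.05 t12.11 F_tool [ 4.66  3.02 -4.11] T_tool [-0.572  1.054  0.047] gap 37.6 grip 61.0 q [ 0.58  0.89 -1.14  2.05  1.6   0.59 -0.97]
TOUCH?
1.0499999999999998 [628.14712593 122.61465852  99.30273814]
```

Touch is clear: from psi ≈ 0.65 the axial force falls at about 12.6 N/rad. I'll go to about 0.5 past it, release so the side load relaxes, then regrip and check the touch point from the unloaded state.

Run:
```python
from h import *;from workcell import *
P=np.array([628.14712593,122.61465852,99.30273814]);p=1.05
P=turn(p,p+.1,1,P);p+=.1
s=read_state();M=s['tool_rot'].T@s['ft_force'];M[2]=0;fl=s['tool_rot']@M;print('lateral world',fl.round(2))
open_gripper();wait(.4);s=read_state();show(s,'open')
P2=P+fl/np.linalg.norm(fl)*1.0
movel(P2,R(A,p),max_speed=20);wait(.2);show(read_state(),'pre')
clamp();wait(.3);show(read_state(),'clamp');b=[]
Q=turn(p,p-.7,7,P2)
print(Q,P2)
```

```text
psi 1.15 t12.36 F_tool [ 5.35  1.29 -4.95] T_tool [-0.472  1.056  0.067] gap 37.2 grip 61.1 q [ 0.59  0.9  -1.15  2.05  1.6   0.6  -1.06]
lateral world [-1.51  5.24  0.73]
open t13.29 F_tool [ 0.47  0.57 -0.78] T_tool [ 0.557 -0.01  -0.018] gap 85.7 grip 0.0 q [ 0.59  0.9  -1.15  2.05  1.6   0.6  -1.07]
pre t13.74 F_tool [-0.62  0.47  0.07] T_tool [ 0.563  0.029 -0.001] gap 85.4 grip 0.0 q [ 0.59  0.9  -1.15  2.05  1.6   0.6  -1.07]
clamp t14.54 F_tool [ 0.23 -0.42 -6.27] T_tool [ 0.432 -0.071  0.004] gap 37.1 grip 59.3 q [ 0.59  0.9  -1.15  2.05  1.6   0.6  -1.07]
psi 1.05 t14.79 F_tool [-0.05  0.05 -4.68] T_tool [ 0.413 -0.055 -0.028] gap 37.0 grip 59.6 q [ 0.58  0.89 -1.14  2.05  1.6   0.59 -0.97]
psi 0.95 t15.04 F_tool [ 0.11  0.45 -4.05] T_tool [ 0.306 -0.023 -0.03 ] gap 37.4 grip 59.6 q [ 0.58  0.88 -1.13  2.05  1.6   0.58 -0.88]
psi 0.85 t15.29 F_tool [ 0.19  1.33 -3.03] T_tool [ 0.292  0.038 -0.103] gap 37.1 grip 59.7 q [ 0.57  0.88 -1.12  2.05  1.6   0.57 -0.78]
psi 0.75 t15.54 F_tool [-0.86  0.64 -1.28] T_tool [ 0.261  0.035 -0.063] gap 37.7 grip 59.8 q [ 0.57  0.87 -1.11  2.05  1.6   0.56 -0.68]
psi 0.65 t15.79 F_tool [-1.35  1.3  -1.7 ] T_tool [ 0.349  0.017 -0.09 ] gap 37.4 grip 59.8 q [ 0.56  0.87 -1.1   2.05  1.59  0.56 -0.58]
psi 0.55 t16.04 F_tool [-2.5   0.89 -0.8 ] T_tool [ 0.304  0.001 -0.102] gap 37.2 grip 59.9 q [ 0.56  0.86 -1.1   2.05  1.59  0.55 -0.49]
psi 0.45 t16.29 F_tool [-1.15  1.03 -1.11] T_tool [ 0.379 -0.013 -0.01 ] gap 37.4 grip 59.9 q [ 0.56  0.86 -1.09  2.05  1.59  0.54 -0.39]
[627.37370042 123.28471434 100.42869804] [627.95549034 123.61387525  99.27090736]
```

Run:
```python
from h import *;from workcell import *
P=np.array([627.37370042,123.28471434,100.42869804])
Q=turn(.45,1.19,8,P)
wait(.2);show(read_state(),'end')
open_gripper();wait(.2);movel(Q+A*110,R(A,1.19),max_speed=120);show(read_state(),'clear')
# back to the first viewpoint's psi not needed; check overhead cameras
ims=[]
for n in ['top','scene']:
    c=camera(n);o=dict(np.load(n+'0.npz'));w=cloud(c);w0=cloud(o);np.savez(n+'1.npz',**c)
    g=c['image'][155:300,185:320] if n=='top' else c['image'][165:305,145:325]
    ims.append(cv2.resize(g,(400,430),interpolation=2))
    for k,(x,y) in {'FL':(614,117),'FR':(571,-41),'NL':(418,172),'NR':(374,13)}.items():
        r=[]
        for ww,cc in((w0,o),(w,c)):
            m=(np.hypot(ww[...,0]-x,ww[...,1]-y)<30)&(ww[...,2]>112)&(ww[...,2]<140)&(cc['image'].min(-1)>90);r.append(ww[m].mean(0).round(1) if m.any() else None)
        print(n,k,r)
cv2.imwrite('pics/end.png',np.hstack(ims))
```

```text
psi 0.54 t16.54 F_tool [-0.86  1.02 -0.78] T_tool [ 0.296 -0.06   0.106] gap 37.6 grip 60.0 q [ 0.56  0.86 -1.09  2.05  1.59  0.55 -0.47]
psi 0.64 t16.79 F_tool [-1.83  1.28 -1.63] T_tool [ 0.228 -0.031  0.044] gap 37.4 grip 60.1 q [ 0.56  0.87 -1.1   2.05  1.59  0.55 -0.56]
psi 0.73 t17.04 F_tool [-1.75  2.01 -1.43] T_tool [ 0.241 -0.05   0.054] gap 37.9 grip 60.1 q [ 0.57  0.87 -1.11  2.05  1.6   0.56 -0.65]
psi 0.82 t17.29 F_tool [-0.71  2.25 -2.73] T_tool [ 0.25  -0.156  0.122] gap 37.5 grip 60.2 q [ 0.57  0.88 -1.12  2.05  1.6   0.57 -0.74]
psi 0.91 t17.54 F_tool [-2.19  2.3  -3.69] T_tool [ 0.168 -0.169  0.074] gap 37.4 grip 60.4 q [ 0.58  0.88 -1.13  2.05  1.6   0.58 -0.83]
psi 1.00 t17.79 F_tool [-1.    1.45 -5.54] T_tool [ 0.133 -0.154 -0.034] gap 37.6 grip 60.6 q [ 0.58  0.89 -1.13  2.05  1.6   0.58 -0.92]
psi 1.10 t18.04 F_tool [-1.73  1.66 -6.28] T_tool [-0.025 -0.239  0.054] gap 37.5 grip 60.7 q [ 0.58  0.89 -1.14  2.05  1.6   0.59 -1.01]
psi 1.19 t18.29 F_tool [ 0.1   2.39 -7.79] T_tool [-0.043 -0.239  0.043] gap 37.3 grip 60.9 q [ 0.59  0.9  -1.15  2.05  1.61  0.6  -1.1 ]
end t18.49 F_tool [-1.12  1.37 -7.78] T_tool [-0.112 -0.194  0.053] gap 37.2 grip 60.9 q [ 0.59  0.9  -1.15  2.05  1.61  0.6  -1.1 ]
clear t20.29 F_tool [ 0.09 -0.75  0.32] T_tool [ 0.493 -0.042 -0.037] gap 85.3 grip 0.0 q [ 0.79  0.71 -1.33  2.11  1.27  0.59 -0.86]
top FL [array([612.9, 118. , 126.4]), array([618.5, 123.1, 122.1])]
top FR [array([570.4, -38.1, 122.7]), None]
top NL [array([418. , 174.3, 121.7]), array([419.7, 172.7, 121. ])]
top NR [array([378. ,  19.7, 121.1]), array([372.7,  15.9, 123.6])]
scene FL [array([613.8, 113.5, 129.3]), array([616.9, 116.2, 123.7])]
scene FR [array([570.6, -40.1, 122.9]), array([572.3, -38.8, 121.9])]
scene NL [array([422.3, 169.4, 124.1]), array([422.2, 168.9, 124.5])]
scene NR [array([381.4,  13.5, 122.9]), array([382.8,  14.8, 122.7])]
```

View pics/end.png

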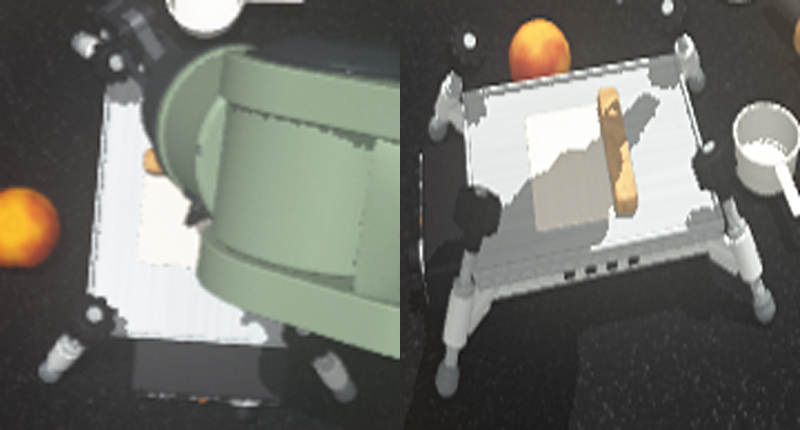

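The final view shows the griddle, scraper, peach and cup unmoved. The knob is about 6 mm lower, its tip is on the worktop roughly 0.5 rad past first touch, and the gripper is clear.

```bash
python3 -c "
from workcell import *
print(finish_job())"
```

```text
the job is handed in; nothing more can be done
None
```

I turned the far left foot down about 0.5 rad past first touch, so the griddle should now stand on all four feet; the griddle, scraper, peach and cup looked unmoved in the final camera view, and the job is handed in.

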